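Close the cover over the orange-capped sample tubes

TASK

Two white tube boxes stand on the laboratory bench with their clear covers swung open. Close the cover of the box that holds the orange-capped tubes: swing it up past upright and lower it gently, under control and without letting it drop, until it lies fully down on its box, then let go. Leave the cover of the blue-capped box open.

Things in the scene. Friction and masses are not known exactly. Their poses are not given: they have to be found in the camera images.
- orange_handle (a point): Centre of the black grip bar (16 mm diameter, 36 mm long, parallel to the hinge) on a 20 mm wide neck at the free edge of the clear, white-framed cover of the orange-capped box. 33 mm are free from the bar's axis to the cover's edge and both its flat ends are free: pinch it end to end (36 mm) from above through the whole swing. About 130 mm above the bench when open, 94 mm when closed.
- orange_hinge (a point): Middle of the hinge axis, 91 mm above the bench, on the fixed white box (130 x 105 x 90 mm high). Its axes stay those of the box: x along the hinge, z up, -y across the box's opening (box centre at y = -58.5 mm); the open cover lies on the +y side. At cover angle a the grip's centre is at y = -150 cos a + 3 sin a, z = 150 sin a + 3 cos a (mm).
- orange_cover (a joint): Angle in rad of the cover of the orange-capped box: 0 closed on its box (its stop), 1.57 upright, 2.88 fully open, lying on two steel stays (the start). The cover (130 mm along the hinge, 117 mm from hinge to edge, about 0.2 kg) swings freely and falls to whichever side it leans when let go.
- blue_cover (a joint): Angle in rad of the cover of the other, like box, which holds blue-capped tubes: 2.88 open, as it starts and must stay.
There are look-alikes about, which are no part of the job. What is shaped like the part that bears orange_handle but brown or yellow is not meant.

How it is judged:
By the outcome, as a careful person would: the job done as asked, in the order asked, and still so for the second after the job is handed in, with the robot touching nothing.
It also fails if it takes over 40 s, if anything falls off the work surface, if the arm or the gripper's body presses on something with over 40 N, if the wrist force passes 120 N, or if a joint passes its speed limit or range.

ROBOT

A 6-joint arm with a two-finger parallel gripper is mounted at the origin on the work surface. World frame = base frame: x ahead of the robot, y to its left, z up, the work surface at z = 0. Lengths are in m, angles in rad, forces in N, time in s.
With the tool pointing down it reaches from about 0.3 to 0.875 m from the base axis. Payload 6.4 kg.
Tool frame: the origin (TCP) lies between the finger pads; the fingertips stand 19 mm ahead of it and the grasp point (between the pads) is the TCP; z points along the fingers, y is the direction in which the jaws open and shut (so a half turn about z gives the same grasp; the last joint's range is limited). The gripper opens to 85 mm and grips with 20 to 120 N. Pads are 22 mm wide; open, the fingers measure 114 mm over their backs; the gripper's body (76 mm by 85 mm) begins 54 mm behind the grasp point. The pads swing forward as they close: fully open they stand 13 mm farther back than shut.
Start: joints at [-1.341, 0.181, 1.607, -0, 1.354, -0.206], TCP at [0.243, -0.521, 0.25] pointing down, gripper open.
Joint ranges: [-2.99, 2.99], [-0.89, 2.07], [0.3, 2.58], [-1.14, 4.28], [0, 2.63], [-3.12, 3.12]. Speed limits (rad/s): [2.57, 2.57, 3.01, 3.14, 3.14, 3.14].

INTERFACE

Orientations are given as a unit quaternion [w, x, y, z].
In Python, from bench import * gives the robot as it stands.
- The arm moves only by the tool apply_moves, never from a script. Its argument "moves" is a list that holds one entry, the list of rows, each a list of 7 numbers: the shift along the tool's x, y, z in cm, then the turn, a rotation vector about the tool's x, y, z in rad, then the opening, from 0 (shut) to 1 (fully open). A call has 1 to 8 rows; each row is the pose to reach, as a shift and turn from the pose commanded when the call began, along the tool's axes at that moment; what a row does not reach only later rows make up. A row lasts 1/10 s, in which the tool goes at most 50 mm and 8.59 degrees, less where a joint would pass 70% of its speed; a pose out of reach is approached as far as the arm can. A call with a gripper value outside its range is refused whole. The fingers move at their own pace and stop on an object; the grip force is fixed at half the most. Time passes only in rows, so rows that repeat a pose let the fingers close. It gives the time, the measured TCP pose, the force and the opening at its end, in the units of the state.
- get_obs(): the state, without advancing time (a new reading comes with each control period).
- camera(name): name is "side" or "top"; returns the picture (400x640x3 uint8, red, green, blue); there is no depth.
- get_calibration(name): a dict with "vertical_fov" (degrees; the focal length in pixels is half the picture's height over the tangent of half this angle, whatever the lens; pixels are square), "cx", "cy" (the principal point, pixels), "R" (3x3) and "t" (3): a world point X has camera coordinates R X + t. Camera axes: x right, y down, z forward; pixel columns grow to the right and rows downward; lengths in m; the calibration is good to about 2 mm. A picture is of the moment at which its call begins. get_calibration takes no time and is no camera call.
- hand_in(): hands the job in, once; it reports no verdict.
The state is a dict: "time_s": time; "q": joint angles; "dq": joint speeds; "joint_efforts": joint torques, N m; "eef_pos": TCP position; "eef_rot": TCP orientation; "wrist_force": force on the tool from outside, world axes, zero at the start; "torque": the same for the moment, N m; "opening": opening from 0.0 (shut) to 1.0 (fully open).
Only numpy, scipy, OpenCV 4.12 (cv2) and the standard library are available. Lean on these libraries where they do the work, as an engineer would, in place of code of your own. Each camera call takes 0.05 s, during which the arm holds its last target. There are 200 camera calls.

## Working session

There is one attempt and no reset: what is moved stays moved. The work goes in short steps, Python scripts to look and compute and a tool call to move; the robot and the scene stay as the last step left them, time stands still between calls to the robot, and variables do not carry over. Pictures are saved under pics/ and viewed, about 8 in all and at most 12, crops included, and the job is handed in when it is done.

Besides the shell and the picture viewer there is one more tool, called after ">>>" as name(argument=value, ...), one argument or row to a line, values as JSON. apply_moves: Moves the arm, as the interface text tells. Its arguments: {"type":"object","properties":{"moves":{"type":"array","items":{"type":"array","items":{"type":"array","items":{"type":"number"}}}}},"required":["moves"]}

```bash
ls && mkdir -p pics && python3 - <<'E'
from bench import *
import cv2
for n in("top","side"):
    im=camera(n); cv2.imwrite(f"pics/{n}0.png",im[:,:,::-1]); print(n,get_calibration(n))
print(get_obs())
E
```

```text
pics
top {'vertical_fov': 42.5941367933458, 'cx': 319.29133801974103, 'cy': 205.00421545812787, 'R': array([[ 2.65682730e-02, -9.99646958e-01,  2.94981245e-04],
       [-9.82083430e-01, -2.61565452e-02, -1.86622539e-01],
       [ 1.86564369e-01,  4.66854237e-03, -9.82431647e-01]]), 't': array([0.06589271, 0.43906663, 1.5871352 ])}
side {'vertical_fov': 54.37759382495323, 'cx': 318.01859356991275, 'cy': 202.38022371920727, 'R': array([[-0.87469497, -0.48458793, -0.0091238 ],
       [-0.26906059,  0.50114745, -0.82247045],
       [ 0.40313162, -0.71695591, -0.56873467]]), 't': array([0.4403988 , 0.17535544, 1.14665399])}
{'time_s': 0.1, 'q': array([-1.34130225e+00,  1.81473752e-01,  1.60788483e+00,  5.15283471e-07,
        1.35381660e+00, -2.06330448e-01]), 'dq': array([ 0.00032339, -0.00180338, -0.00415392, -0.0004697 ,  0.00114786,
        0.00215772]), 'joint_efforts': array([ 3.08738536e-04, -4.45875478e+01, -3.52240241e+01, -3.51067802e-04,
        4.08230422e-03, -2.87581543e-05]), 'eef_pos': array([ 0.24263387, -0.52079172,  0.24948149]), 'eef_rot': array([-7.91213005e-04,  9.76350635e-01,  2.16191609e-01, -8.91251827e-06]), 'wrist_force': array([0.42406093, 0.37024402, 0.28203872]), 'torque': array([-0.02304136,  0.00047042,  0.01049735]), 'opening': 1.0009532961896224}
```

View pics/top0.png

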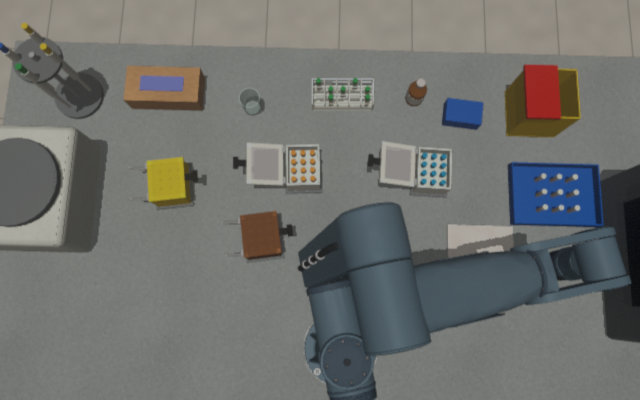

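View pics/side0.png

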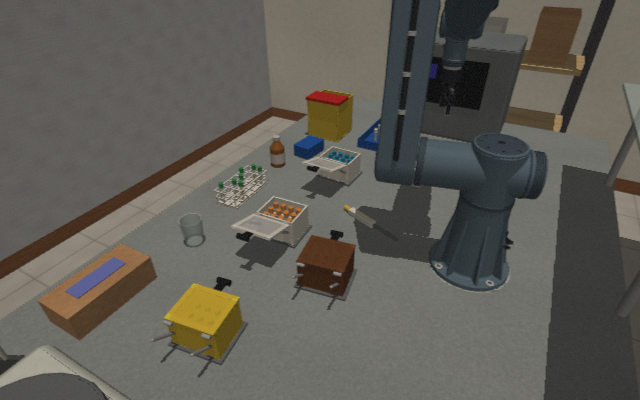

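The top view shows the orange-capped box at about (303,166), with its open cover at (265,164) and grip at (239,162). The blue-capped box is at (434,170) with its grip at (375,160). The yellow (167,182) and brown (262,235) boxes are look-alikes and not meant. In the side view the orange grip is at about (245,237). I'll enlarge both to confirm.

```bash
python3 - <<'E'
import cv2,numpy as np
a=cv2.imread("pics/top0.png")[135:195,225:330]; b=cv2.imread("pics/side0.png")[190:260,220:320]
a=cv2.resize(a,(735,420),interpolation=cv2.INTER_CUBIC); b=cv2.resize(b,(800,560),interpolation=cv2.INTER_CUBIC)
cv2.imwrite("pics/c1.png",a);cv2.imwrite("pics/c2.png",b)
E
```

```text
(no output)
```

View pics/c1.png

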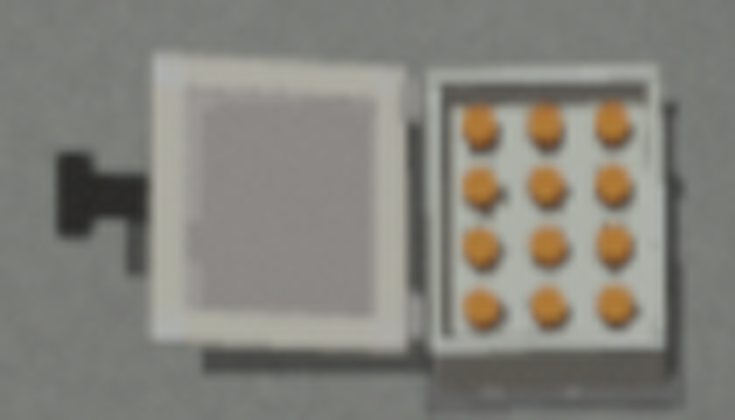

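View pics/c2.png

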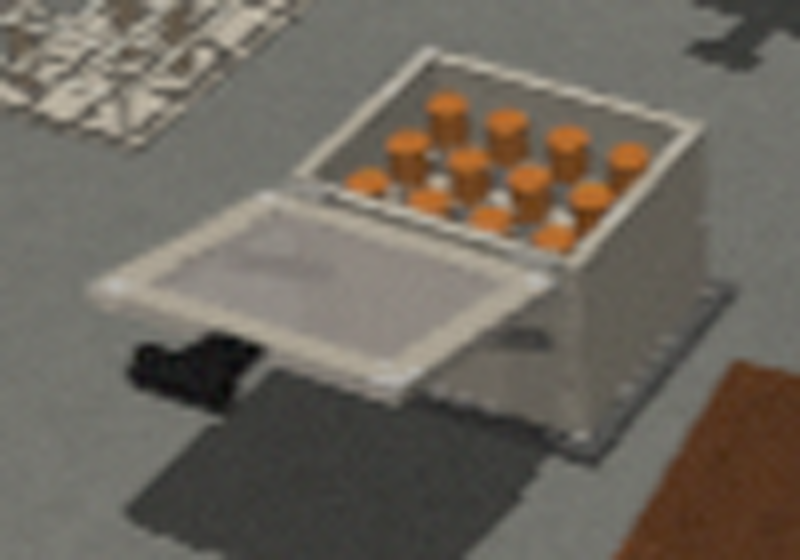

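```bash
cat > h.py <<'E'
from bench import *
import numpy as np, cv2
from scipy.optimize import least_squares
from scipy.spatial.transform import Rotation as Ro
def proj(n,X):
    c=get_calibration(n);f=200/np.tan(np.radians(c["vertical_fov"]/2))
    p=np.asarray(X)@c["R"].T+c["t"];return f*p[:,:2]/p[:,2:]+[c["cx"],c["cy"]]
def handle(a): return [0,(-150*np.cos(a)+3*np.sin(a))*1e-3,(150*np.sin(a)+3*np.cos(a))*1e-3]
def world(h,P):
    x,y,w=h[:3]; return Ro.from_euler('z',w).apply(P)+[x,y,.091]
E
python3 - <<'E'
from h import *
H=handle(2.88)
rim=[[65,-6,-1],[65,-111,-1],[-65,-111,-1],[-65,-6,-1]]
M=np.vstack([np.array(rim)/1e3,[H]])
T=np.array([[427,68],[660,65],[664,351],[432,352],[74,194]])/7+[225,135]-.43
S=np.array([[300,180],[430,48],[705,122],[575,265],[183,376]])/8+[220,190]-.44
f=lambda h:np.r_[proj("top",world(h,M))-T,proj("side",world(h,M))-S].ravel()
r=least_squares(f,[.5,.1,0]);print(r.x,f(r.x).reshape(-1,2).round(1))
print(world(r.x,[H]))
g=lambda X:np.r_[proj("top",[X])-T[4:],proj("side",[X])-S[4:]].ravel()
s=least_squares(g,[.5,.2,.12]);print(s.x,s.fun)
E
```

```text
[0.55394952 0.19200307 0.0428795 ] [[-0.1  0.1]
 [-0.   0. ]
 [ 0.1 -0.6]
 [-0.6 -0.2]
 [-0.  -0.3]
 [-1.3 -0.2]
 [ 0.4 -0.6]
 [ 0.8  0. ]
 [ 0.7  0.3]
 [ 0.4  0.1]]
[[0.54770506 0.33754193 0.12689496]]
[0.54765814 0.33790262 0.12729849] [-0.1567725  -0.32565449  0.30868804  0.08188364]
```

The fit is good, with residuals around 1 px or less. The hinge is at (0.554, 0.192, 0.091) with yaw 0.043, and the grip is at (0.548, 0.338, 0.127). This is the orange-capped box, white with its clear cover open. I'll move to above the grip now.

>>> apply_moves(
  moves=[
    [[63.9, -65.0, 2.0, 0, 0, -1.178, 1], [63.9, -65.0, 2.0, 0, 0, -1.178, 1], [63.9, -65.0, 2.0, 0, 0, -1.178, 1], [63.9, -65.0, 2.0, 0, 0, -1.178, 1], [63.9, -65.0, 2.0, 0, 0, -1.178, 1], [63.9, -65.0, 2.0, 0, 0, -1.178, 1], [63.9, -65.0, 2.0, 0, 0, -1.178, 1], [63.9, -65.0, 2.0, 0, 0, -1.178, 1]],
  ],
)

```text
time_s: 0.9
eef_pos: [0.3765, -0.1424, 0.2414]
eef_rot: [0.0, 0.69, 0.724, 0.0]
wrist_force: [1.3, 0.7, 0.4]
opening: 1.003
```

```bash
cat >> h.py <<'E'
hinge=[.55395,.19200,.0429]
def rel(P,yaw=hinge[2]):
    o=get_obs();q=o["eef_rot"];R=Ro.from_quat([q[1],q[2],q[3],q[0]])
    c,s=np.cos(yaw),np.sin(yaw); G=Ro.from_matrix(np.array([[-s,c,0],[c,s,0],[0,0,-1]]).T.T) # cols x_t,y_t,z_t
    G=Ro.from_matrix(np.column_stack([[-s,c,0],[c,s,0],[0,0,-1]]))
    print("t",o["time_s"],"pos",o["eef_pos"].round(4),"F",o["wrist_force"].round(1),"op",round(o["opening"],3),"q",o["q"].round(2))
    print("shift cm",(R.inv().apply(np.array(P)-o["eef_pos"])*100).round(2),"turn",(R.inv()*G).as_rotvec().round(3))
E
python3 -c "
from h import *
rel([.5477,.3377,.23])"
```

```text
t 0.9 pos [ 0.3765 -0.1424  0.2414] F [1.3 0.7 0.4] op 1.003 q [-0.66 -0.22  2.02  0.    1.34 -0.71]
shift cm [47.13 19.41  1.14] turn [0.    0.    0.005]
```

>>> apply_moves(
  moves=[
    [[47.1, 19.4, 1.1, 0, 0, 0, 0.7], [47.1, 19.4, 1.1, 0, 0, 0, 0.7], [47.1, 19.4, 1.1, 0, 0, 0, 0.7], [47.1, 19.4, 1.1, 0, 0, 0, 0.7], [47.1, 19.4, 1.1, 0, 0, 0, 0.7], [47.1, 19.4, 1.1, 0, 0, 0, 0.7], [47.1, 19.4, 1.1, 0, 0, 0, 0.7], [47.1, 19.4, 1.1, 0, 0, 0, 0.7]],
  ],
)

```text
time_s: 1.7
eef_pos: [0.5128, 0.2338, 0.2324]
eef_rot: [-0.0, 0.692, 0.722, -0.0]
wrist_force: [1.1, -0.4, 0.8]
opening: 0.699
```

```bash
python3 -c "
from h import *
rel([.5477,.3377,.23])"
```

```text
t 1.7 pos [0.5128 0.2338 0.2324] F [ 1.1 -0.4  0.8] op 0.699 q [ 0.22  0.17  1.65 -0.    1.32  0.17]
shift cm [10.23  3.93  0.24] turn [-0.  0.  0.]
```

>>> apply_moves(
  moves=[
    [[5.1, 2.0, 0.2, 0, 0, 0, 0.7], [10.2, 3.9, 0.2, 0, 0, 0, 0.7], [10.2, 3.9, 0.2, 0, 0, 0, 0.7], [10.2, 3.9, 3.2, 0, 0, 0, 0.7], [10.2, 3.9, 6.2, 0, 0, 0, 0.7], [10.2, 3.9, 7.2, 0, 0, 0, 0.7], [10.2, 3.9, 7.2, 0, 0, 0, 0.7]],
  ],
)

```text
time_s: 2.4
eef_pos: [0.546, 0.3342, 0.1587]
eef_rot: [-0.001, 0.692, 0.722, -0.002]
wrist_force: [-0.1, -0.0, 1.0]
opening: 0.7
```

```bash
python3 - <<'E'
from h import *
rel([.5477,.3377,.127])
a=camera("top")[120:200,200:300,::-1];b=camera("side")[180:260,200:300,::-1]
cv2.imwrite("pics/g1.png",cv2.resize(np.hstack([a,b]),(800,320),interpolation=cv2.INTER_CUBIC))
E
```

```text
t 2.4 pos [0.546  0.3342 0.1587] F [-0.1 -0.   1. ] op 0.7 q [ 0.36  0.41  1.51 -0.    1.23  0.32]
shift cm [0.34 0.2  3.17] turn [-0.004  0.002 -0.   ]
```

View pics/g1.png

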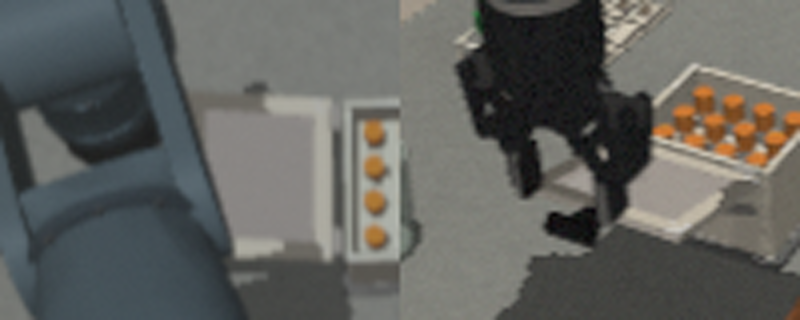

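The side view shows the open fingers just above the bar, straddling it. I'll descend partway and re-measure.

>>> apply_moves(
  moves=[
    [[0.3, 0.1, 0.7, 0, 0, 0, 0.7], [0.3, 0.1, 1.5, 0, 0, 0, 0.7], [0.3, 0.1, 2.2, 0, 0, 0, 0.7], [0.3, 0.1, 2.2, 0, 0, 0, 0.7], [0.3, 0.1, 2.2, 0, 0, 0, 0.7]],
  ],
)

```text
time_s: 3.0
eef_pos: [0.548, 0.3381, 0.1385]
eef_rot: [-0.0, 0.692, 0.722, -0.0]
wrist_force: [-0.9, -0.1, -0.8]
opening: 0.698
```

```bash
python3 - <<'E'
from h import *
rel([.5477,.3377,.127])
E
```

```text
t 3.0 pos [0.548  0.3381 0.1385] F [-0.9 -0.1 -0.8] op 0.698 q [0.37 0.44 1.51 0.   1.19 0.33]
shift cm [-0.04 -0.03  1.15] turn [-0.001  0.     0.   ]
```

>>> apply_moves(
  moves=[
    [[0, 0, 0.6, 0, 0, 0, 0.7], [0, 0, 1.1, 0, 0, 0, 0.7], [0, 0, 1.1, 0, 0, 0, 0.7], [0, 0, 1.1, 0, 0, 0, 0.5], [0, 0, 1.1, 0, 0, 0, 0.35], [0, 0, 1.1, 0, 0, 0, 0.2], [0, 0, 1.1, 0, 0, 0, 0.2], [0, 0, 1.1, 0, 0, 0, 0.2]],
  ],
)

```text
time_s: 3.8
eef_pos: [0.5483, 0.3382, 0.1282]
eef_rot: [0.0, 0.692, 0.722, 0.0]
wrist_force: [-1.4, -0.4, 2.8]
opening: 0.407
```

```bash
python3 - <<'E'
from h import *
rel([.5477,.3377,.127])
b=camera("side")[180:260,200:300,::-1]
cv2.imwrite("pics/g2.png",cv2.resize(b,(700,560),interpolation=cv2.INTER_CUBIC))
E
```

```text
t 3.8 pos [0.5483 0.3382 0.1282] F [-1.4 -0.4  2.8] op 0.407 q [ 0.37  0.45  1.52 -0.    1.17  0.33]
shift cm [-0.05 -0.06  0.12] turn [ 0. -0.  0.]
```

View pics/g2.png

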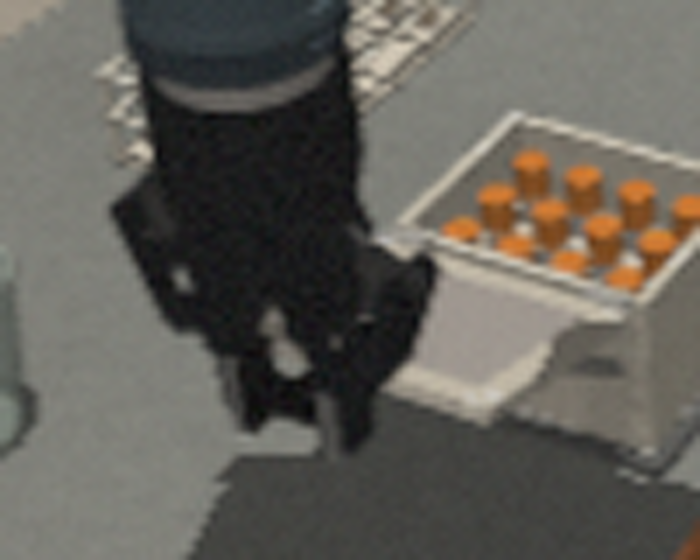

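The bar is pinched: opening 0.407 is about 35 mm, and low forces are reading. Next I'll compute the arc in tool axes.

```bash
python3 - <<'E'
from h import *
A=np.r_[np.linspace(2.88,0,41)]
P=np.array([handle(a) for a in A])*100
for i in range(0,40,8):
    print("start a",A[i].round(3)); print([[round(P[j,1]-P[i,1],2),round(P[i,2]-P[j,2],2)] for j in range(i+1,i+9)])
E
```

```text
start a 2.88
[[np.float64(-0.3), np.float64(-1.04)], [np.float64(-0.67), np.float64(-2.05)], [np.float64(-1.11), np.float64(-3.04)], [np.float64(-1.62), np.float64(-3.99)], [np.float64(-2.2), np.float64(-4.9)], [np.float64(-2.84), np.float64(-5.77)], [np.float64(-3.54), np.float64(-6.59)], [np.float64(-4.31), np.float64(-7.36)]]
start a 2.304
[[np.float64(-0.81), np.float64(-0.71)], [np.float64(-1.68), np.float64(-1.36)], [np.float64(-2.58), np.float64(-1.95)], [np.float64(-3.53), np.float64(-2.46)], [np.float64(-4.51), np.float64(-2.91)], [np.float64(-5.53), np.float64(-3.29)], [np.float64(-6.56), np.float64(-3.59)], [np.float64(-7.62), np.float64(-3.82)]]
start a 1.728
[[np.float64(-1.07), np.float64(-0.15)], [np.float64(-2.15), np.float64(-0.23)], [np.float64(-3.23), np.float64(-0.22)], [np.float64(-4.3), np.float64(-0.14)], [np.float64(-5.37), np.float64(0.02)], [np.float64(-6.43), np.float64(0.25)], [np.float64(-7.46), np.float64(0.56)], [np.float64(-8.47), np.float64(0.94)]]
start a 1.152
[[np.float64(-0.98), np.float64(0.45)], [np.float64(-1.92), np.float64(0.98)], [np.float64(-2.83), np.float64(1.57)], [np.float64(-3.69), np.float64(2.22)], [np.float64(-4.5), np.float64(2.94)], [np.float64(-5.25), np.float64(3.71)], [np.float64(-5.95), np.float64(4.53)], [np.float64(-6.59), np.float64(5.4)]]
start a 0.576
[[np.float64(-0.57), np.float64(0.92)], [np.float64(-1.08), np.float64(1.87)], [np.float64(-1.52), np.float64(2.86)], [np.float64(-1.88), np.float64(3.87)], [np.float64(-2.17), np.float64(4.91)], [np.float64(-2.39), np.float64(5.97)], [np.float64(-2.52), np.float64(7.04)], [np.float64(-2.58), np.float64(8.12)]]
```

>>> apply_moves(
  moves=[
    [[-0.3, 0, -1.05, 0, 0, 0, 0.2], [-0.65, 0, -2.05, 0, 0, 0, 0.2], [-1.1, 0, -3.05, 0, 0, 0, 0.2], [-1.6, 0, -4.0, 0, 0, 0, 0.2], [-2.2, 0, -4.9, 0, 0, 0, 0.2], [-2.85, 0, -5.75, 0, 0, 0, 0.2], [-3.55, 0, -6.6, 0, 0, 0, 0.2], [-4.3, 0, -7.35, 0, 0, 0, 0.2]],
  ],
)

```text
time_s: 4.65
eef_pos: [0.5503, 0.2944, 0.202]
eef_rot: [0.0, 0.692, 0.722, 0.0]
wrist_force: [5.1, -2.0, -8.1]
opening: 0.408
```

```bash
python3 - <<'E'
from h import *
rel(world(hinge,[handle(2.304)])[0])
cv2.imwrite("pics/s1.png",cv2.resize(camera("side")[140:260,180:340,::-1],(800,600),interpolation=cv2.INTER_CUBIC))
E
```

```text
t 4.65 pos [0.5503 0.2944 0.202 ] F [ 5.1 -2.  -8.1] op 0.408 q [ 0.3   0.33  1.52 -0.    1.29  0.26]
shift cm [ 0.01 -0.08  0.16] turn [ 0.001  0.    -0.   ]
```

View pics/s1.png

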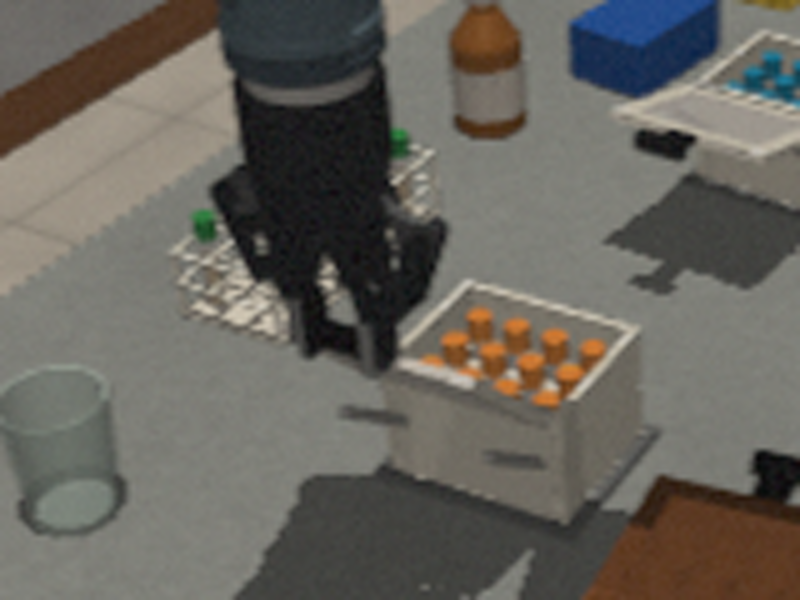

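The grip held and the cover is lifting: it appears edge-on at about (430,370) in the crop, the stays are bare, and the blue cover is untouched. I'll continue past upright.

>>> apply_moves(
  moves=[
    [[-0.8, 0, -0.7, 0, 0, 0, 0.2], [-1.7, 0, -1.35, 0, 0, 0, 0.2], [-2.6, 0, -1.95, 0, 0, 0, 0.2], [-3.55, 0, -2.45, 0, 0, 0, 0.2], [-4.5, 0, -2.9, 0, 0, 0, 0.2], [-5.55, 0, -3.3, 0, 0, 0, 0.2], [-6.55, 0, -3.6, 0, 0, 0, 0.2], [-7.6, 0, -3.8, 0, 0, 0, 0.2]],
  ],
)

```text
time_s: 5.5
eef_pos: [0.554, 0.2199, 0.2408]
eef_rot: [0.0, 0.692, 0.722, 0.002]
wrist_force: [5.2, 3.4, -3.6]
opening: 0.403
```

```bash
python3 - <<'E'
from h import *
rel(world(hinge,[handle(1.728)])[0])
E
```

```text
t 5.5 pos [0.554  0.2199 0.2408] F [ 5.2  3.4 -3.6] op 0.403 q [0.18 0.23 1.56 0.   1.34 0.13]
shift cm [-0.14 -0.12  0.21] turn [ 0.003 -0.002  0.   ]
```

>>> apply_moves(
  moves=[
    [[-1.05, 0, -0.1, 0, 0, 0, 0.2], [-2.15, 0, -0.2, 0, 0, 0, 0.2], [-3.25, 0, -0.2, 0, 0, 0, 0.2], [-4.3, 0, -0.1, 0, 0, 0, 0.2], [-5.35, 0, 0.05, 0, 0, 0, 0.2], [-6.4, 0, 0.3, 0, 0, 0, 0.2], [-7.45, 0, 0.6, 0, 0, 0, 0.2], [-8.45, 0, 0.95, 0, 0, 0, 0.2]],
  ],
)

```text
time_s: 6.3
eef_pos: [0.5583, 0.1337, 0.2321]
eef_rot: [0.002, 0.692, 0.722, 0.001]
wrist_force: [4.8, 0.3, 5.3]
opening: 0.403
```

```bash
python3 - <<'E'
from h import *
rel(world(hinge,[handle(1.152)])[0])
E
```

```text
t 6.3 pos [0.5583 0.1337 0.2321] F [4.8 0.3 5.3] op 0.403 q [ 0.03  0.19  1.63 -0.    1.31 -0.01]
shift cm [ 0.02 -0.19  0.29] turn [ 0.004  0.001 -0.   ]
```

>>> apply_moves(
  moves=[
    [[-1.0, 0, 0.45, 0, 0, 0, 0.2], [-1.9, 0, 1.0, 0, 0, 0, 0.2], [-2.85, 0, 1.6, 0, 0, 0, 0.2], [-3.7, 0, 2.25, 0, 0, 0, 0.2], [-4.5, 0, 2.95, 0, 0, 0, 0.2], [-5.25, 0, 3.7, 0, 0, 0, 0.2], [-5.95, 0, 4.55, 0, 0, 0, 0.2], [-6.6, 0, 5.4, 0, 0, 0, 0.2]],
  ],
)

```text
time_s: 7.1
eef_pos: [0.5617, 0.0665, 0.178]
eef_rot: [0.003, 0.692, 0.722, 0.001]
wrist_force: [5.0, -6.0, 7.8]
opening: 0.402
```

```bash
python3 - <<'E'
from h import *
rel(world(hinge,[handle(.576)])[0])
A=np.linspace(.576,0,17)
P=np.array([handle(a) for a in A])*100
for i in (0,8): print([(float(round(P[j,1]-P[i,1],2)),float(round(P[i,2]-P[j,2],2))) for j in range(i+1,i+9)])
E
```

```text
t 7.1 pos [0.5617 0.0665 0.178 ] F [ 5.  -6.   7.8] op 0.402 q [-0.09  0.23  1.7  -0.    1.2  -0.13]
shift cm [ 0.16 -0.24  0.27] turn [ 0.005  0.003 -0.001]
[(-0.3, 0.45), (-0.57, 0.92), (-0.84, 1.39), (-1.08, 1.87), (-1.31, 2.36), (-1.52, 2.86), (-1.71, 3.36), (-1.88, 3.87)]
[(-0.15, 0.52), (-0.29, 1.04), (-0.41, 1.57), (-0.5, 2.1), (-0.58, 2.63), (-0.64, 3.17), (-0.68, 3.71), (-0.7, 4.25)]
```

>>> apply_moves(
  moves=[
    [[-0.25, 0, 0.45, 0, 0, 0, 0.2], [-0.55, 0, 0.95, 0, 0, 0, 0.2], [-0.8, 0, 1.4, 0, 0, 0, 0.2], [-1.05, 0, 1.9, 0, 0, 0, 0.2], [-1.25, 0, 2.4, 0, 0, 0, 0.2], [-1.45, 0, 2.9, 0, 0, 0, 0.2], [-1.65, 0, 3.4, 0, 0, 0, 0.2], [-1.8, 0, 3.9, 0, 0, 0, 0.2]],
  ],
)

```text
time_s: 7.9
eef_pos: [0.5626, 0.0484, 0.1388]
eef_rot: [0.003, 0.692, 0.722, 0.0]
wrist_force: [6.9, -8.3, 6.1]
opening: 0.406
```

```bash
python3 - <<'E'
from h import *
rel(world(hinge,[handle(.288)])[0])
cv2.imwrite("pics/s2.png",cv2.resize(camera("side")[140:260,180:340,::-1],(800,600),interpolation=cv2.INTER_CUBIC))
E
```

```text
t 7.9 pos [0.5626 0.0484 0.1388] F [ 6.9 -8.3  6.1] op 0.406 q [-0.12  0.28  1.73 -0.    1.13 -0.16]
shift cm [ 0.09 -0.25  0.23] turn [ 0.005  0.004 -0.001]
```

View pics/s2.png

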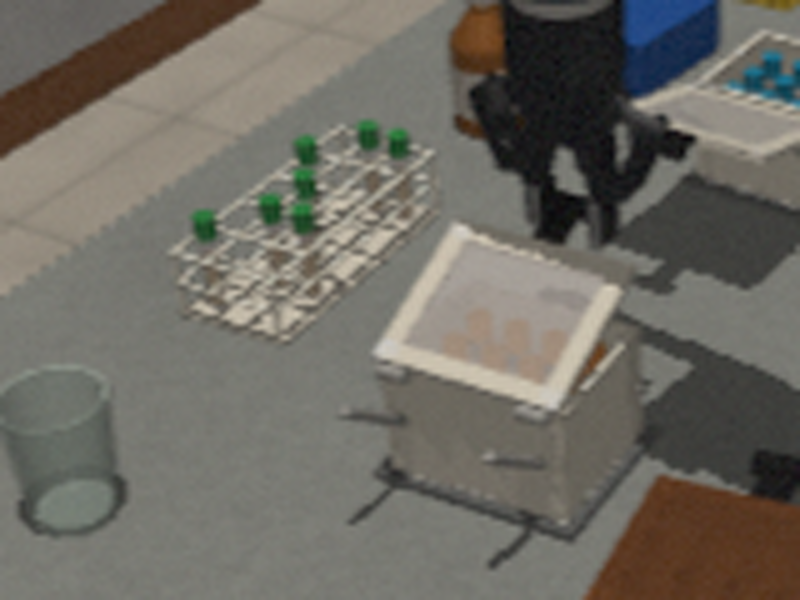

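The side view shows the cover past upright and nearly down on the orange box, with the grip held. The blue cover is still open. I'll lower the rest slowly.

>>> apply_moves(
  moves=[
    [[-0.1, 0, 0.5, 0, 0, 0, 0.2], [-0.2, 0, 1.0, 0, 0, 0, 0.2], [-0.3, 0, 1.5, 0, 0, 0, 0.2], [-0.4, 0, 2.0, 0, 0, 0, 0.2], [-0.5, 0, 2.5, 0, 0, 0, 0.2], [-0.55, 0, 3.0, 0, 0, 0, 0.2], [-0.6, 0, 3.4, 0, 0, 0, 0.2], [-0.6, 0, 3.8, 0, 0, 0, 0.2]],
  ],
)

```text
time_s: 8.75
eef_pos: [0.563, 0.043, 0.1005]
eef_rot: [0.002, 0.692, 0.722, 0.001]
wrist_force: [4.9, 1.0, 3.9]
opening: 0.408
```

```bash
python3 - <<'E'
from h import *
rel(world(hinge,[handle(0)])[0])
E
```

```text
t 8.75 pos [0.563  0.043  0.1005] F [4.9 1.  3.9] op 0.408 q [-0.13  0.34  1.75 -0.    1.05 -0.17]
shift cm [-0.08 -0.26  0.65] turn [ 0.005  0.002 -0.001]
```

>>> apply_moves(
  moves=[
    [[0, 0, 0.1, 0, 0, 0, 0.2], [0, 0, 0.2, 0, 0, 0, 0.2], [0, 0, 0.3, 0, 0, 0, 0.2], [0, 0, 0.3, 0, 0, 0, 0.2], [0, 0, 0.3, 0, 0, 0, 0.2]],
  ],
)

```text
time_s: 9.25
eef_pos: [0.563, 0.0431, 0.0976]
eef_rot: [0.002, 0.692, 0.722, 0.001]
wrist_force: [6.6, -4.7, 3.6]
opening: 0.406
```

>>> apply_moves(
  moves=[
    [[0, 0, 0.1, 0, 0, 0, 0.2], [0, 0, 0.2, 0, 0, 0, 0.2], [0, 0, 0.2, 0, 0, 0, 0.2], [0, 0, 0.2, 0, 0, 0, 0.2]],
  ],
)

```text
time_s: 9.65
eef_pos: [0.563, 0.0428, 0.0956]
eef_rot: [0.003, 0.692, 0.722, 0.001]
wrist_force: [6.5, -6.1, 3.6]
opening: 0.405
```

>>> apply_moves(
  moves=[
    [[0, 0, 0.1, 0, 0, 0, 0.2], [0, 0, 0.2, 0, 0, 0, 0.2], [0, 0, 0.2, 0, 0, 0, 0.2], [0, 0, 0.2, 0, 0, 0, 0.2]],
  ],
)

```text
time_s: 10.05
eef_pos: [0.5629, 0.0428, 0.0936]
eef_rot: [0.003, 0.692, 0.722, 0.001]
wrist_force: [5.8, -5.9, 3.6]
opening: 0.406
```

```bash
python3 - <<'E'
from h import *
rel(world(hinge,[handle(0)])[0])
cv2.imwrite("pics/s3.png",cv2.resize(camera("side")[170:250,220:340,::-1],(800,533),interpolation=cv2.INTER_CUBIC))
E
```

```text
t 10.05 pos [0.5629 0.0428 0.0936] F [ 5.8 -5.9  3.6] op 0.406 q [-0.13  0.35  1.75 -0.    1.04 -0.18]
shift cm [-0.05 -0.26 -0.04] turn [0.004 0.003 0.001]
```

View pics/s3.png

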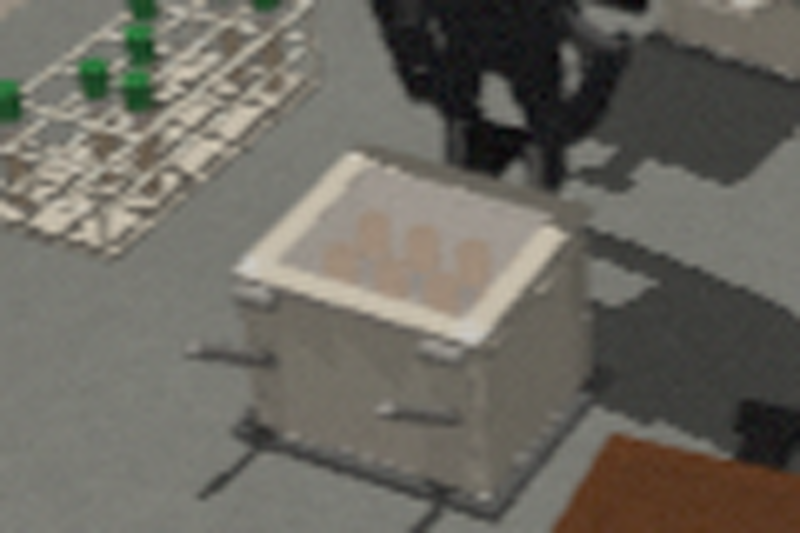

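The cover looks almost flat on the box. There is no force rise yet, so I'll keep easing down until it meets its stop.

>>> apply_moves(
  moves=[
    [[0, 0, 0.05, 0, 0, 0, 0.2], [0, 0, 0.1, 0, 0, 0, 0.2], [0, 0, 0.15, 0, 0, 0, 0.2], [0, 0, 0.15, 0, 0, 0, 0.2]],
  ],
)

```text
time_s: 10.5
eef_pos: [0.563, 0.0427, 0.0921]
eef_rot: [0.003, 0.692, 0.722, 0.001]
wrist_force: [6.5, -5.8, 3.8]
opening: 0.404
```

>>> apply_moves(
  moves=[
    [[0, 0, 0.05, 0, 0, 0, 0.2], [0, 0, 0.1, 0, 0, 0, 0.2], [0, 0, 0.15, 0, 0, 0, 0.2], [0, 0, 0.15, 0, 0, 0, 0.2]],
  ],
)

```text
time_s: 10.9
eef_pos: [0.5629, 0.043, 0.0905]
eef_rot: [0.003, 0.692, 0.722, 0.001]
wrist_force: [6.9, -5.4, 3.2]
opening: 0.403
```

```bash
python3 - <<'E'
from h import *
o=get_obs();print(o["eef_pos"],o["wrist_force"],o["torque"],o["joint_efforts"])
cv2.imwrite("pics/s4.png",cv2.resize(camera("side")[175:235,245:315,::-1],(700,600),interpolation=cv2.INTER_CUBIC))
E
```

```text
[0.5629419  0.04295706 0.09045731] [ 6.88237196 -5.39351842  3.23425138] [-0.11784972 -0.93847739  0.39546522] [  2.51630343 -43.9541924  -23.56117129   0.72270736   2.02089541
   0.41825582]
```

View pics/s4.png

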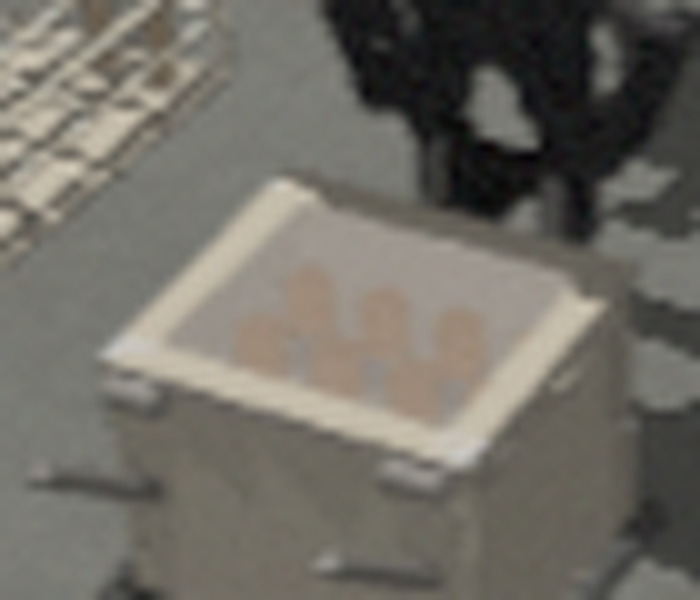

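No force rise yet, so the bar must have shifted a little in the pads during the swing and the cover is still free. I'll keep easing down on force.

>>> apply_moves(
  moves=[
    [[0, 0, 0.1, 0, 0, 0, 0.2], [0, 0, 0.2, 0, 0, 0, 0.2], [0, 0, 0.2, 0, 0, 0, 0.2]],
  ],
)

```text
time_s: 11.25
eef_pos: [0.563, 0.0429, 0.0885]
eef_rot: [0.003, 0.692, 0.722, 0.001]
wrist_force: [6.4, -6.0, 3.0]
opening: 0.406
```

```bash
python3 - <<'E'
from h import *
n=camera("side")[:,:,::-1]; np.save("now.npy",n)
for z in (-.001+.004,.006,.009):
  print(z,proj("side",world(hinge,np.array([[65,-117,z*1e3],[-65,-117,z*1e3],[-65,0,z*1e3],[65,0,z*1e3]])/1e3)).round(1).tolist())
s3=cv2.resize(cv2.imread("pics/s3.png"),(120,80),interpolation=cv2.INTER_AREA).astype(np.float32)
s4=cv2.resize(cv2.imread("pics/s4.png"),(70,60),interpolation=cv2.INTER_AREA).astype(np.float32)
g=lambda a:cv2.cvtColor(a.astype(np.float32),cv2.COLOR_BGR2GRAY)
# window of right free corner: x 297..312,y 198..212 ; fixed: box bottom-left
for nm,(x0,x1,y0,y1) in dict(freecorner=(296,310,200,214),leftfree=(266,282,188,204),hinge=(252,275,204,222)).items():
  N=g(n[y0:y1,x0:x1]); A=g(s3[y0-170:y1-170,x0-220:x1-220]); B=g(s4[y0-175:y1-175,x0-245:x1-245])
  w=cv2.createHanningWindow(N.shape[::-1],cv2.CV_32F)
  print(nm,cv2.phaseCorrelate(A,B,w),cv2.phaseCorrelate(B,N,w),cv2.phaseCorrelate(A,N,w))
cv2.imwrite("pics/s5.png",cv2.resize(n[180:230,250:320],(800,571),interpolation=cv2.INTER_CUBIC))
E
```

```text
0.003 [[274.5, 193.1], [309.3, 202.8], [291.1, 223.0], [254.5, 211.8]]
0.006 [[274.5, 192.3], [309.3, 202.0], [291.0, 222.2], [254.4, 211.0]]
0.009 [[274.4, 191.6], [309.3, 201.3], [291.0, 221.4], [254.3, 210.2]]
freecorner ((0.5847492797948997, 0.8326030496420662), 1.1664001438352796) ((0.9188137354036865, 1.1192790395849759), 1.1596249368455676) ((1.07493005867902, 0.9219729689795564), 0.9550671842363145)
leftfree ((0.3475950914137673, 0.3138210221470974), 0.9357386883348227) ((-0.9878440868731264, 0.24273578725798206), 0.4825901985168457) ((0.9406200595266725, 0.837152738163307), 0.9701936938799918)
hinge ((-0.0480440303183709, -0.052302228781147875), 0.9723975663935697) ((0.1116811989726667, 0.1561915829056293), 0.9958663152323829) ((0.05956442719813104, 0.07228334597362007), 0.95322679038401)
```

View pics/s5.png

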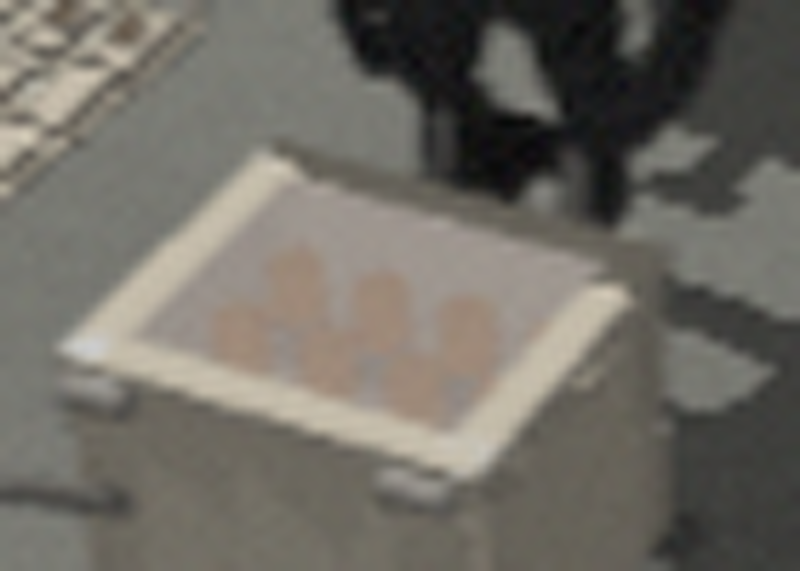

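The cover is still following the gripper down (about 0.9 px over the last 5 mm) and is now within a few mm of flat. I'll continue on force.

>>> apply_moves(
  moves=[
    [[0, 0, 0.05, 0, 0, 0, 0.2], [0, 0, 0.1, 0, 0, 0, 0.2], [0, 0, 0.15, 0, 0, 0, 0.2], [0, 0, 0.15, 0, 0, 0, 0.2]],
  ],
)

```text
time_s: 11.7
eef_pos: [0.563, 0.043, 0.087]
eef_rot: [0.002, 0.692, 0.722, 0.001]
wrist_force: [5.7, -4.9, 3.2]
opening: 0.404
```

>>> apply_moves(
  moves=[
    [[0, 0, 0.05, 0, 0, 0, 0.2], [0, 0, 0.1, 0, 0, 0, 0.2], [0, 0, 0.15, 0, 0, 0, 0.2], [0, 0, 0.15, 0, 0, 0, 0.2]],
  ],
)

```text
time_s: 12.1
eef_pos: [0.5629, 0.0431, 0.0854]
eef_rot: [0.002, 0.692, 0.722, 0.001]
wrist_force: [6.7, -4.1, 2.5]
opening: 0.4
```

```bash
python3 - <<'E'
from h import *
for z in (.0885,.094,.1): print(z,proj("side",[[.563,.043,z]]).round(1))
n=camera("side")[:,:,::-1].astype(np.float32);o=np.load("now.npy").astype(np.float32)
g=lambda a:cv2.cvtColor(a,cv2.COLOR_BGR2GRAY)
for (x0,x1,y0,y1) in ((296,312,198,214),(266,282,186,202),(252,275,204,222),(282,292,192,202)):
  N=g(n[y0:y1,x0:x1]);A=g(o[y0:y1,x0:x1]);w=cv2.createHanningWindow(N.shape[::-1],cv2.CV_32F)
  print(cv2.phaseCorrelate(A,N,w))
# tube caps & frame edges along a column: left free corner
np.set_printoptions(linewidth=200)
print(g(n)[186:206,278].astype(int),g(o)[186:206,278].astype(int))
E
```

```text
0.0885 [[295.8 194.1]]
0.094 [[295.7 192.8]]
0.1 [[295.7 191.2]]
((-0.6171544082236231, 0.4734550243909039), 0.9051742050796747)
((-0.04980945937541037, 0.6261745011066369), 1.062585523352027)
((0.03604252393385998, -0.12277458869283286), 0.9575867785347832)
((0.19804802653932363, -0.8989896360269132), 0.8283594846725464)
[120 123 122 122 120 123 121 116  99 104 149 150 152 149 149 150 149 146 144 142] [123 125 120 122 122 123 120 109  98 107 154 151 153 150 152 151 149 147 147 143]
```

```bash
python3 - <<'E'
from h import *
n=np.mean([camera("side") for _ in range(4)],0)[:,:,::-1].astype(np.float32);o=np.load("now.npy").astype(np.float32)
np.save("n2.npy",n)
s3=np.zeros_like(n);s3[170:250,220:340]=cv2.resize(cv2.imread("pics/s3.png"),(120,80),interpolation=cv2.INTER_AREA)
g=lambda a:cv2.cvtColor(a,cv2.COLOR_BGR2GRAY).round().astype(int)
np.set_printoptions(linewidth=220)
for c in (270,272,276,278,280,282): 
  for im in (s3,o,n): print(c,g(im)[188:204,c])
for r in (205,208,212):
  for im in (s3,o,n): print(r,g(im)[r,290:312])
ob=get_obs();print(ob["eef_pos"],ob["wrist_force"])
for a in (0,.03,.06,.1):
  R=Ro.from_euler('x',-a)
  print(a,proj("side",world(hinge,R.apply(np.array([[65,-117,7],[-65,-117,7]])/1e3))).round(1).tolist())
E
```

```text
270 [121 121 121 123 123 128 152 179 187 188 187 172 155 147 149 148]
270 [119 119 122 125 121 122 125 154 181 190 187 180 163 147 148 145]
270 [121 122 120 123 123 121 124 141 174 187 188 186 165 144 146 147]
272 [123 121 119 119 128 181 190 189 175 154 149 147 147 146 147 147]
272 [124 122 121 125 124 154 181 189 189 182 162 146 145 145 146 146]
272 [124 123 121 122 121 126 178 189 187 186 174 146 146 146 145 144]
276 [123 123 122 117  99 109 145 149 149 151 151 152 153 148 140 142]
276 [124 121 122 123 118  95 105 147 152 150 151 152 150 143 139 140]
276 [122 122 122 124 120 108  97 106 150 152 152 152 150 145 139 141]
278 [124 121 122 120 109  99 112 161 155 151 153 150 150 149 147 146]
278 [120 122 122 124 120 109  99 107 154 151 153 151 153 151 150 147]
278 [123 121 123 122 122 116  99 105 148 151 151 151 151 150 148 146]
280 [123 122 123 121 116 102 100 114 152 153 150 151 154 152 152 153]
280 [123 121 121 122 122 117  99  99 112 150 150 151 152 151 150 150]
280 [123 121 123 122 121 119 109  98 103 142 151 150 151 152 151 151]
282 [119 122 121 120 121 109  99 102 121 149 153 1
[... 526 characters left out ...]
  76  71]
208 [140 143 140 146 150 154 150 155 178 189 186 188 164 117  96  93  86  95  87  74  74  67]
208 [141 142 140 144 150 150 147 144 162 182 188 187 185 146  94  93  87  96  90  71  70  63]
212 [141 143 143 156 177 190 189 189 172 134 109 119 116 101  99  93  88  92 106 117 118 120]
212 [142 141 140 150 168 182 189 189 186 155 112 121 119  99  95  95  86  92 108 118 121 120]
212 [142 141 140 146 163 180 188 187 185 164 120 104 106  99  99  93  88  91 109 119 118 118]
[0.56291534 0.04315433 0.08546517] [ 6.6089792  -4.11574069  2.37483564]
0 [[274.5, 192.1], [309.3, 201.8]]
0.03 [[274.3, 191.2], [309.3, 200.9]]
0.06 [[274.2, 190.4], [309.2, 200.1]]
0.1 [[274.0, 189.3], [309.1, 198.9]]
```

The cover still tracks the gripper (about 0.55 px over 3 mm), so it isn't on its stop yet. I'll keep lowering with the force as guide.

>>> apply_moves(
  moves=[
    [[0, 0, 0.05, 0, 0, 0, 0.2], [0, 0, 0.1, 0, 0, 0, 0.2], [0, 0, 0.15, 0, 0, 0, 0.2], [0, 0, 0.2, 0, 0, 0, 0.2], [0, 0, 0.2, 0, 0, 0, 0.2]],
  ],
)

```text
time_s: 12.85
eef_pos: [0.563, 0.0431, 0.0844]
eef_rot: [0.003, 0.691, 0.722, 0.001]
wrist_force: [3.8, -4.5, 10.6]
opening: 0.407
```

Contact: Fz rose to 10.6 N and z stalled. I'll press 1 mm more to confirm the stop.

>>> apply_moves(
  moves=[
    [[0, 0, 0.05, 0, 0, 0, 0.2], [0, 0, 0.1, 0, 0, 0, 0.2], [0, 0, 0.1, 0, 0, 0, 0.2], [0, 0, 0.1, 0, 0, 0, 0.2]],
  ],
)

```text
time_s: 13.25
eef_pos: [0.563, 0.0431, 0.0843]
eef_rot: [0.003, 0.691, 0.722, 0.001]
wrist_force: [-1.0, -3.3, 16.6]
opening: 0.406
```

```bash
python3 - <<'E'
from h import *
n=np.mean([camera("side") for _ in range(4)],0)[:,:,::-1].astype(np.float32);o=np.load("n2.npy")
np.save("n3.npy",n)
g=lambda a:cv2.cvtColor(a,cv2.COLOR_BGR2GRAY).round().astype(int)
for c in (270,272,276,278,280,282): 
  for im in (o,n): print(c,g(im)[188:204,c])
ob=get_obs();print(ob["eef_pos"],ob["wrist_force"],ob["torque"])
E
```

```text
270 [121 122 120 123 123 121 124 141 174 187 188 186 165 144 146 147]
270 [122 121 120 123 122 122 122 134 166 187 188 186 176 156 145 147]
272 [124 123 121 122 121 126 178 189 187 186 174 146 146 146 145 144]
272 [124 123 121 122 121 125 169 188 187 186 176 157 147 146 147 145]
276 [122 122 122 124 120 108  97 106 150 152 152 152 150 145 139 141]
276 [121 121 122 124 120 111  97 107 159 152 152 151 150 145 139 140]
278 [123 121 123 122 122 116  99 105 148 151 151 151 151 150 148 146]
278 [122 121 122 123 123 120  99  97 109 147 152 150 151 151 148 145]
280 [123 121 123 122 121 119 109  98 103 142 151 150 151 152 151 151]
280 [123 122 121 122 120 121 115  96 100 130 151 152 151 152 151 151]
282 [122 122 122 124 123 122 122 102  99 110 146 150 150 151 152 148]
282 [123 122 122 123 123 120 119 102  97 105 146 152 151 151 151 149]
[0.56304797 0.04312301 0.0843127 ] [-0.43626623 -5.22794524 17.6565665 ] [-0.02510629  0.08707581  0.3773543 ]
```

It's a firm stop: z unchanged, Fz up to 17 N, and the image edge has settled. I'll unload by about 2 mm, open, then withdraw upward.

>>> apply_moves(
  moves=[
    [[0, 0, -0.1, 0, 0, 0, 0.2], [0, 0, -0.15, 0, 0, 0, 0.2], [0, 0, -0.15, 0, 0, 0, 0.45], [0, 0, -0.15, 0, 0, 0, 0.55], [0, 0, -0.15, 0, 0, 0, 0.65], [0, 0, -0.15, 0, 0, 0, 0.75], [0, 0, -0.15, 0, 0, 0, 0.75], [0, 0, -0.15, 0, 0, 0, 0.75]],
  ],
)

```text
time_s: 14.25
eef_pos: [0.5604, 0.0451, 0.082]
eef_rot: [-0.0, 0.692, 0.722, -0.0]
wrist_force: [-0.2, -0.8, -0.1]
opening: 0.75
```

```bash
python3 - <<'E'
from h import *
n=np.mean([camera("side") for _ in range(2)],0)[:,:,::-1].astype(np.float32);o=np.load("n3.npy")
g=lambda a:cv2.cvtColor(a,cv2.COLOR_BGR2GRAY).round().astype(int)
for c in (270,272,276,280): 
  for im in (o,n): print(c,g(im)[188:204,c])
ob=get_obs();print(ob["eef_pos"],ob["wrist_force"],ob["opening"])
E
```

```text
270 [122 121 120 123 122 122 122 134 166 187 188 186 176 156 145 147]
270 [122 121 120 123 123 122 123 133 166 188 187 185 175 157 145 146]
272 [124 123 121 122 121 125 169 188 187 186 176 157 147 146 147 145]
272 [124 123 121 123 122 119 132 187 187 186 177 156 145 145 147 143]
276 [121 121 122 124 120 111  97 107 159 152 152 151 150 145 139 140]
276 [121 121 121 123 121 107  95 104 142 151 150 151 151 145 140 142]
280 [123 122 121 122 120 121 115  96 100 130 151 152 151 152 151 151]
280 [122 122 123 122 122 122 114  96 101 129 151 152 152 151 151 151]
[0.56066141 0.04504249 0.08222353] [ 0.30796768  0.16910396 -0.74908855] 0.7491877292727729
```

On release the cover didn't move and forces are zero. Withdrawing straight up.

>>> apply_moves(
  moves=[
    [[0, 0, -1, 0, 0, 0, 0.75], [0, 0, -2.5, 0, 0, 0, 0.75], [0, 0, -4.5, 0, 0, 0, 0.75], [0, 0, -7, 0, 0, 0, 0.75], [0, 0, -10, 0, 0, 0, 0.75], [0, 0, -14, 0, 0, 0, 0.75], [0, 0, -17, 0, 0, 0, 0.75], [0, 0, -17, 0, 0, 0, 0.75]],
  ],
)

```text
time_s: 15.15
eef_pos: [0.5639, 0.0447, 0.2598]
eef_rot: [0.005, 0.692, 0.722, 0.003]
wrist_force: [-0.1, 1.0, 1.4]
opening: 0.751
```

```bash
python3 - <<'E'
from h import *
n=camera("side")[:,:,::-1]
ob=get_obs();print(ob["time_s"],ob["eef_pos"],ob["wrist_force"],ob["opening"])
print(proj("side",world(hinge,[handle(0)])))
cv2.imwrite("pics/f.png",cv2.resize(n[130:250,220:380],(800,600),interpolation=cv2.INTER_CUBIC))
E
```

```text
15.2 [0.56255526 0.04483934 0.25674362] [0.42307743 0.1188122  0.12092818] 0.7510671875858037
[[296.55818912 192.82960361]]
```

View pics/f.png

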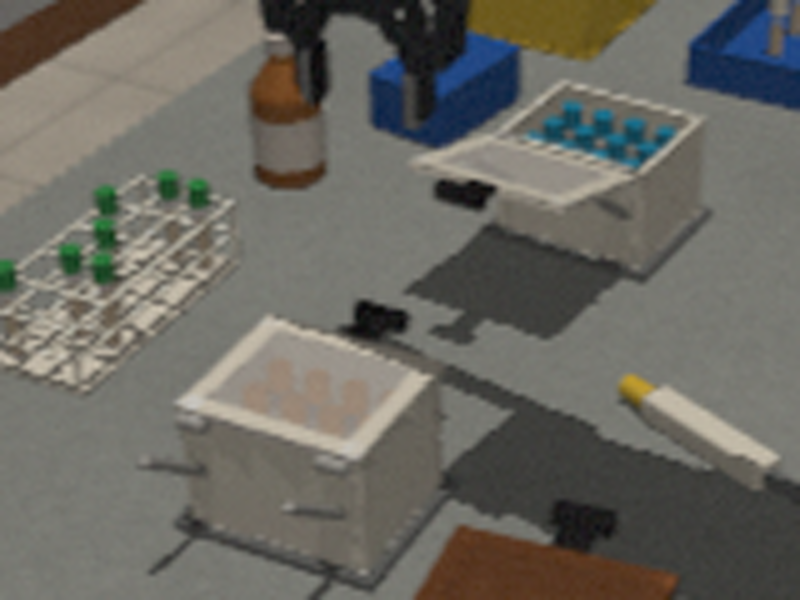

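The final view shows the orange cover flat on its box. Its bar is at about (296,194), against (296.6,192.8) predicted for a closed cover. The blue cover is still open and the gripper is clear, so I'm handing in.

```bash
python3 -c "
from bench import *
print(hand_in())"
```

```text
the job is handed in; nothing more can be done
None
```

The cover of the orange-capped box is closed and let go, and the job was handed in at about 15 s. I pinched the grip bar end to end, swung it past upright and lowered it slowly under grip until it met its stop.

**Last checks**
- **Stop:** the force rose to about 17 N while the height stayed the same, so the cover was down on its box. I eased off before opening the fingers.
- **Release:** the cover edge did not visibly move when I opened the gripper, and the wrist force went back to about zero.
- **Final picture:** the orange cover lies flat, with its bar about 1 px from where a closed cover should put it. The blue cover is still open and the gripper is clear above.

**One disagreement:** contact came with the tool at z ≈ 0.084 m, about 11 mm lower than the 0.095 m I expected. The bar probably slid in the pads during the swing, so I found the end by force and by watching the cover edge instead of by height.

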